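# Pull the slide plate into line with the tapered pin

### The job

The hole in the aluminium slide plate stands out of line with the hole in the fixture bed below it. Take the tapered pin with the red grip from the wooden rack and push it down through both holes until its collar sits fully home on the slide plate, so that it draws the holes into line; then let go of it. Let the pin move the plate, not the gripper, and leave the black-gripped straight dowel in the rack.

Things in the scene. Friction and masses are not known exactly. Their poses are not given: they have to be found in the camera images.
- taper_pin_grip (a point): Centre of the 28 mm round, 50 mm tall red grip of the tapered steel pin, upright in a wooden rack; z up its axis. Collar under the grip: 44 mm wide, underside 34 mm below this point, resting on the rack. Below the collar: shank 32 mm wide, 24 mm long, then a 46 mm taper to a blunt 8 mm tip, 104 mm below this point. Lift straight up 75 mm to clear the rack. About 0.25 kg.
- dowel_grip (a point): Centre of the black grip of the other pin in the rack: a straight, flat-ended dowel with a 32 mm shank, grip and collar the same size as those of the tapered pin. It stands 90 mm from the tapered pin along the rack, on either side. Leave it there.
- lower_hole (a point): Centre of the 36 mm round hole in the dark steel bed of the fixed blue fixture (170 x 120 mm), at the bed's upper face, 80 mm above the table; z up, x the direction in which the slide plate moves. The bed is 12 mm thick with 58 mm free below it. With the tapered pin home, its grip centre is 42 mm above this point.
- top_plate: Aluminium slide plate 100 x 70 x 8 mm on the bed, between guide strips. Origin: centre of its 36 mm round hole at its underside (upper face 8 mm higher). It starts 9 to 13 mm from the bed's hole along the lower hole's +x and slides only along that axis, with about 6 N friction and no spring; pushing the pin home takes roughly 5 to 20 N.
There are look-alikes about, which are no part of the job. What is meant by the part that bears taper_pin_grip is not blue, pink or turquoise, and is the larger of those in its own colour.

How it is judged:
By the outcome, as a careful person would: the job done as asked, in the order asked, and still so for the second after the job is handed in, with the robot touching nothing.
It also fails if it takes over 48 s, if anything falls off the work surface, if the arm or the gripper's body presses on something with over 40 N, if the wrist force passes 120 N, or if a joint passes its speed limit or range.

### The arm

A 6-joint arm with a two-finger parallel gripper is mounted at the origin on a cart in front of the work surface, level with it; the furniture and walls round the work are solid. World frame = base frame: x ahead of the robot, y to its left, z up, the work surface at z = 0. Lengths are in mm, angles in degrees, forces in N, time in s.
With the tool pointing down it reaches from about 300 to 850 mm from the base axis. Payload 4.2 kg.
Tool frame: the origin (TCP) lies between the finger pads; the fingertips stand 11 mm ahead of it and the grasp point (between the pads) lies 8 mm behind it (env.tips_ahead is the distance from the TCP to the fingertips, in mm); z points along the fingers, y is the line along which they close (so a half turn about z gives the same grasp; the last joint's range is limited). The gripper opens to 91 mm and grips with 3 to 60 N. Pads are 32 mm wide; open, the fingers measure 118 mm over their backs; the gripper's body (76 mm by 178 mm) begins 60 mm behind the grasp point.
Start: joints at [68.755, 18.312, 89.639, -0, 72.044, -1.146], TCP at [197.601, 539.996, 224.976] pointing down, gripper open.
Joint ranges: [-177.97, 177.97], [-48.28, 115.42], [12.27, 149.76], [-77.06, 257.06], [2.81, 150.46], [-146.56, 146.56]. Speed limits (degrees/s): [147.25, 147.25, 180, 180, 180, 180].

### API

Orientations are given as [roll, pitch, yaw] about the fixed x, y, z axes, in that order (R = Rz(yaw) Ry(pitch) Rx(roll)).
In Python, from workcell import env, cams gives the robot as it stands.
- The arm moves only by the tool step_arm, never from a script. Its arguments are lists of equal length, an entry for each row: "linear": the shift along the tool's x, y, z in units of 30 cm (1.0 is 30 cm), a list of three; "turn": the turn about the tool's z in units of 360 degrees (1.0 is 360 degrees). In form: {"linear": [[tx, ty, tz], ...], "turn": [turn, ...]}. A call has 1 to 20 rows; each row is the pose to reach, as a shift and turn from the pose commanded when the call began, along the tool's axes at that moment, turning the shorter way round; what a row does not reach only later rows make up. A row lasts 1/8 s, in which the tool goes at most 62.5 mm and 10.7 degrees, less where a joint would pass 70% of its speed; a pose out of reach is approached as far as the arm can. A call with a number of a shift or a turn outside -1 to 1 is refused whole. A call with a gripper value outside its range is refused whole. "fingers" is the closure, from -1 (fully open) to 1 (shut), so that 0 is half open, set as the call begins (left out, the last holds). The fingers move at their own pace and stop on an object; "force" is the grip in N (left out, the last holds). Time passes only in rows, so rows that repeat a pose let the fingers close. It gives the time, the measured TCP pose, the force, the opening and the grip force at its end, in the units of the state.
- env.state(): the state, without advancing time (a new reading comes with each control period).
- cams.grab_frame(name): name is "side" or "top"; returns a dict with "color" (384x512x3 uint8, blue, green, red), "fx", "fy", "cx", "cy" (pixels), "dist" ([k1, k2, p1, p2, k3] as OpenCV has them; the pictures are not rectified), "extrinsics" (4x4, takes a point from camera to world coordinates). Camera axes: x right, y down, z forward; pixel columns grow to the right and rows downward; lengths in mm; the calibration is good to about 2 mm. A picture is of the moment at which its call begins. There is no depth.
- env.job_done(): hands the job in; it is judged then, once.
The state is a dict: "time_s": time; "qpos": joint angles; "qvel": joint speeds; "effort": joint torques, N m; "ee_pos": TCP position; "ee_rot": TCP orientation; "force": force on the tool from outside, world axes, zero at the start; "torque": the same for the moment, N m; "gripper_width": finger opening in mm; "gripper_force": force on a finger pad.
Only numpy, scipy, OpenCV 4.12 (cv2) and the standard library are available. Lean on these libraries where they do the work, as an engineer would, in place of code of your own. Each camera call takes 0.05 s, during which the arm holds its last target. There are 200 camera calls.

## Working session

There is one attempt and no reset: what is moved stays moved. The work goes in short steps, Python scripts to look and compute and a tool call to move; the robot and the scene stay as the last step left them, time stands still between calls to the robot, and variables do not carry over. Pictures are saved under pics/ and viewed, at most 10 in all, crops included, and the job is handed in when it is done.

Besides the shell and the picture viewer there is one more tool, called after ">>>" as name(argument=value, ...), one argument or row to a line, values as JSON. step_arm: Moves the arm, as the interface text tells. Its arguments: {"type":"object","properties":{"linear":{"type":"array"},"turn":{"type":"array"},"fingers":{"type":"number"},"force":{"type":"number"}},"required":["linear","turn"]}

```bash
mkdir -p pics; cat > h.py <<'E'
import numpy as np, cv2, pickle
from workcell import env, cams
def grab(n,tag):
    f=cams.grab_frame(n); cv2.imwrite(f'pics/{tag}.png',f['color']); pickle.dump(f,open(f'pics/{tag}.pkl','wb')); return f
def load(tag): return pickle.load(open(f'pics/{tag}.pkl','rb'))
def K(f): return np.array([[f['fx'],0,f['cx']],[0,f['fy'],f['cy']],[0,0,1.]])
def onz(f,uv,z):
    p=cv2.undistortPoints(np.array([[uv]],float),K(f),np.array(f['dist'],float))[0,0]
    T=np.array(f['extrinsics']); d=T[:3,:3]@[p[0],p[1],1]; o=T[:3,3]
    return o+d*(z-o[2])/d[2]
def proj(f,P):
    T=np.linalg.inv(np.array(f['extrinsics'])); r=cv2.Rodrigues(T[:3,:3])[0]
    return cv2.projectPoints(np.array([P],float),r,T[:3,3],K(f),np.array(f['dist'],float))[0][0,0]
E
python3 - <<'E'
from h import *
a=grab('top','t0');b=grab('side','s0')
for f in(a,b): print(np.array(f['extrinsics']).round(2).tolist(),f['fx'])
s=env.state();print(s['time_s'],s['ee_pos'],s['ee_rot'])
for n in('t0','s0'):cv2.imwrite(f'pics/{n}b.png',cv2.resize(cv2.imread(f'pics/{n}.png'),(800,600),interpolation=cv2.INTER_CUBIC))
E
```

```text
[[-0.02, -1.0, 0.09, 382.02], [-1.0, 0.02, -0.01, 70.52], [0.0, -0.09, -1.0, 931.86], [0.0, 0.0, 0.0, 1.0]] 352.03564912167246
[[-0.92, 0.27, -0.28, 710.79], [0.39, 0.65, -0.65, 619.62], [0.01, -0.71, -0.7, 698.2], [0.0, 0.0, 0.0, 1.0]] 349.73450477480304
0.1 [197.44161468 539.58739913 224.21207525] [-1.79909240e+02 -6.13839365e-04  1.59901781e+02]
```

View pics/t0b.png

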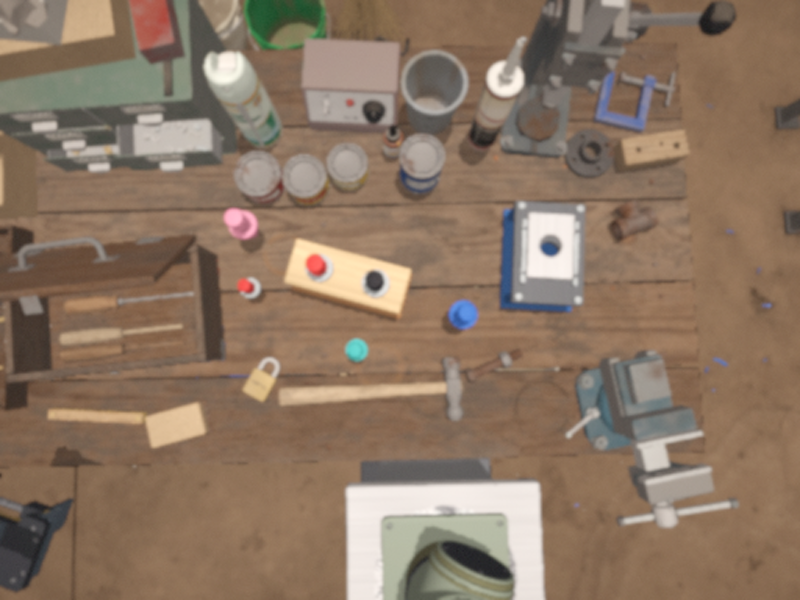

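View pics/s0b.png

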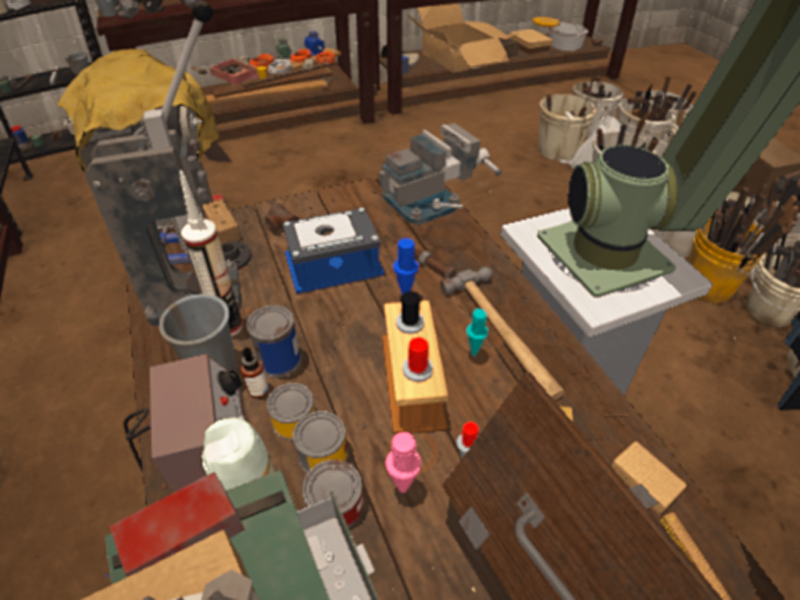

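Both views show the candidates. Top-view pixels (800-wide picture): red grip in the rack (317,264), small red pin (247,287), pink (240,223), blue (463,315), turquoise (356,350), and the black dowel in the rack (375,281). The one meant is the larger red, the one in the rack. The fixture hole is near (550,246). I'll confirm with enlarged crops.

```bash
python3 - <<'E'
from h import *
def crop(n,x,y,w,h,k): 
    return cv2.resize(cv2.imread(f'pics/{n}.png')[y:y+h,x:x+w],None,fx=k,fy=k,interpolation=cv2.INTER_CUBIC)
# left: rack k=5 ; right: fixture k=5
def pair(n,r1,r2,out):
    a=crop(n,*r1);b=crop(n,*r2);cv2.imwrite(out,np.vstack([np.hstack([a,b])]))
pair('t0',(145,140,80,80,5),(315,125,80,80,5),'pics/ct.png')
pair('s0',(235,180,80,80,5),(175,125,80,80,5),'pics/cs.png')
E
```

```text
(no output)
```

View pics/ct.png

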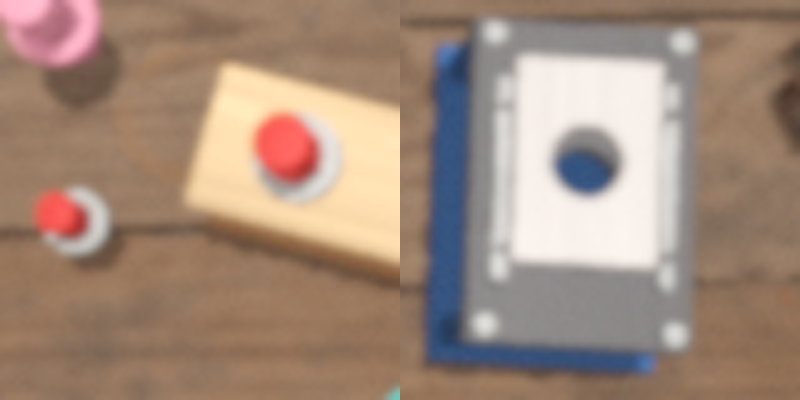

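View pics/cs.png

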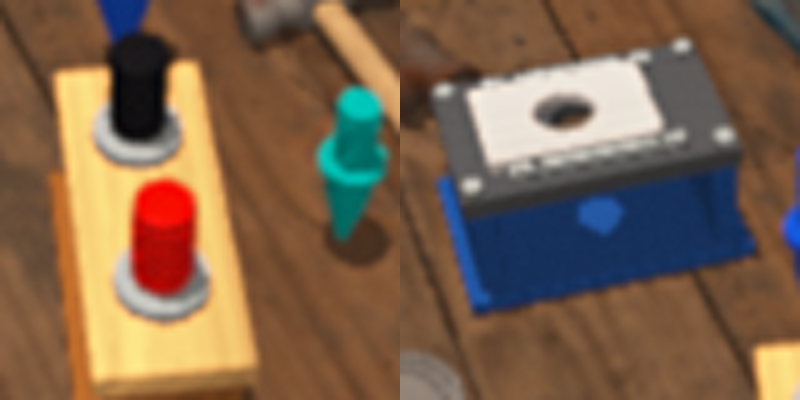

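The crops confirm it: the red pin in the rack is clearly larger than the small red one. In the top crop its grip top is at about (284,144) and its collar at about (299,157). The plate hole is at (587,160), with the bed showing as a crescent on its upper side, so the plate is displaced toward the top of the picture.

```bash
python3 - <<'E'
from h import *
from scipy.optimize import least_squares
t=load('t0');s=load('s0')
T=lambda x,y,x0,y0:np.array([x0+(x+.5)/5-.5,y0+(y+.5)/5-.5])
A=lambda x,y:T(x,y,145,140);B=lambda x,y:T(x-400,y,315,125);C=lambda x,y:T(x,y,235,180);D=lambda x,y:T(x-400,y,175,125)
def tri(a,b):
    r=least_squares(lambda P:np.r_[proj(t,P)-a,proj(s,P)-b],[450,100,60]);return r.x.round(1),r.fun.round(2)
print('griptop',tri(A(282,141),C(165,200)))
print('collar',tri(A(299,157),C(163,283)))
print('plate hole',tri(B(587,160),D(565,111)), onz(t,B(587,160),88).round(1), onz(s,D(565,111),88).round(1))
tb=[(495,32),(683,42),(675,333),(484,324)]; sb=[(683,46),(724,135),(471,185),(443,91)]
P=np.array([onz(t,B(*p),83) for p in tb]);print(P.round(1),P.mean(0).round(1))
Q=np.array([onz(s,D(*p),83) for p in sb]);print(Q.round(1),Q.mean(0).round(1))
for p in tb: print([tri(B(*p),D(*q))[0].tolist() for q in sb if abs(tri(B(*p),D(*q))[1]).max()<1.5])
for nm,pp in(('bedcorn',[(477,17),(697,30),(690,350),(463,340)]),('plate',[(516,54),(664,62),(657,268),(512,262)])):
    R=np.array([onz(t,B(*p),80 if nm=='bedcorn' else 88) for p in pp]);print(nm,R.round(1).tolist(),R.mean(0).round(1))
    a=(R[0]+R[1]-R[2]-R[3])/2;print(np.degrees(np.arctan2(a[1],a[0])),np.hypot(*a[:2]))
print('crescent lower hole upper edge',onz(t,B(588,146),80),'plate hole edges',onz(t,B(588,125),88),onz(t,B(586,195),88))
# rack direction
d=onz(t,np.array([375,281])/1.5625,107)-onz(t,np.array([317,264])/1.5625,107);print('dowel dir',d)
E
```

```text
griptop (array([502.8, 187.4, 142.6]), array([-0.28,  0.52, -0.54, -0.07]))
collar (array([502.8, 187.8,  87.1]), array([-0.4 ,  0.74, -0.76, -0.1 ]))
plate hole (array([ 530.7, -171.5,   87.9]), array([-0.26,  0.61, -0.76, -0.18])) [ 532.1 -172.2   88. ] [ 528.9 -169.7   88. ]
[[ 597.7 -131.2   83. ]
 [ 590.8 -223.7   83. ]
 [ 447.3 -212.3   83. ]
 [ 453.6 -119.8   83. ]] [ 522.4 -171.8   83. ]
[[ 442.9 -210.8   83. ]
 [ 450.5 -120.3   83. ]
 [ 594.7 -132.    83. ]
 [ 588.1 -222.3   83. ]] [ 519.1 -171.4   83. ]
[[596.2, -130.3, 85.2]]
[[589.6, -223.1, 83.5]]
[[445.6, -211.1, 84.3]]
[[452.5, -118.8, 85.0]]
bedcorn [[606.2, -123.4, 80.0], [597.5, -232.0, 80.0], [439.1, -220.2, 80.0], [446.3, -109.9, 80.0]] [ 522.3 -171.4   80. ]
-4.534488218728107 159.6741827609166
plate [[585.3, -139.9, 88.0], [579.8, -212.2, 88.0], [478.6, -203.6, 88.0], [483.0, -133.5, 88.0]] [ 531.7 -172.3   88. ]
-4.207342788971924 102.05032096123367
crescent lower hole upper edge [ 540.51358631 -175.27139543   80.        ] plate hole edges [ 549.3838883  -173.45315895   88.        ] [ 514.96474873 -170.85277509   88.        ]
dowel dir [-27.75706503 -87.24157848   0.        ]
```

>>> step_arm(
  linear=[
    [0, 0, -0.2],
    [0, 0, -0.34],
    [-0.17, -0.094, -0.34],
    [-0.34, -0.188, -0.34],
    [-0.51, -0.282, -0.34],
    [-0.68, -0.377, -0.34],
    [-0.85, -0.47, -0.34],
    [-0.98, -0.545, -0.34],
    [-0.98, -0.545, -0.34],
    [-0.98, -0.545, -0.34],
  ],
  turn=[0, 0, 0, 0, 0, 0, 0, 0, 0, 0],
  fingers=-0.23,
  force=30,
)

```text
time_s: 1.35
ee_pos: [417.2, 285.6, 326.6]
ee_rot: [-180.0, -0.1, 159.9]
force: [-0.7, 0.2, -0.5]
gripper_width: 56.0
gripper_force: 0.0
```

>>> step_arm(
  linear=[
    [-0.19, -0.105, 0],
    [-0.38, -0.209, 0],
    [-0.381, -0.209, 0.2],
    [-0.381, -0.209, 0.42],
    [-0.381, -0.209, 0.42],
    [-0.381, -0.209, 0.42],
    [-0.381, -0.209, 0.42],
  ],
  turn=[0, 0, 0, 0, 0, 0, 0],
)

```text
time_s: 2.22
ee_pos: [504.9, 188.5, 204.0]
ee_rot: [179.8, 0.3, 160.0]
force: [-0.7, -0.2, 0.5]
gripper_width: 56.4
gripper_force: 0.0
```

```bash
python3 - <<'E'
from h import *
s=env.state();print(s['ee_pos'])
a=grab('side','s1');b=grab('top','t1');p=np.array(s['ee_pos'])
print(proj(a,p),proj(a,[503,187.5,140]),proj(b,p))
k=cv2.resize(a['color'][120:260,190:350],None,fx=4,fy=4,interpolation=cv2.INTER_CUBIC);cv2.imwrite('pics/s1c.png',k)
E
```

```text
[504.93326667 188.54497568 204.00407637]
[267.17275172 199.78869158] [266.96531896 220.39399199] [195.77499798 162.96367023]
```

View pics/s1c.png

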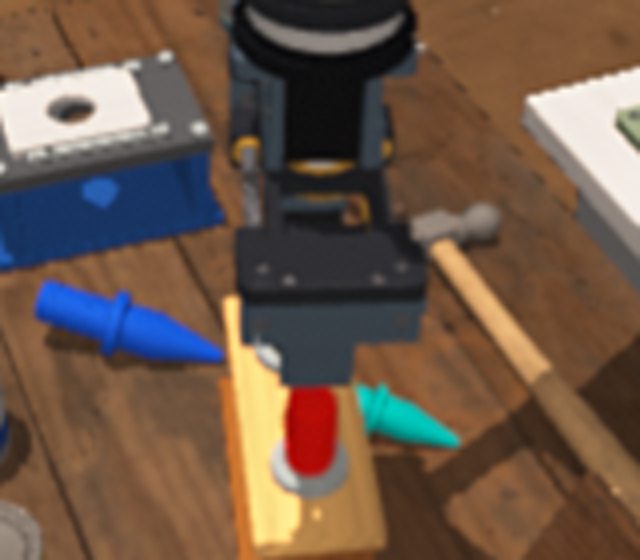

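The picture shows the fingers straddling the red grip (grip top at crop (312,395), finger above at (315,360)). The blue and turquoise look-alikes have toppled by themselves and are out of the way. Next I descend and grip.

>>> step_arm(
  linear=[
    [0.005, 0, 0.1],
    [0.005, 0, 0.2],
    [0.005, 0, 0.3],
    [0.005, 0, 0.3],
    [0.005, 0, 0.3],
    [0.005, 0, 0.3],
  ],
  turn=[0, 0, 0, 0, 0, 0],
)

```text
time_s: 3.08
ee_pos: [503.0, 188.2, 112.7]
ee_rot: [179.9, 0.2, 159.9]
force: [-0.3, 0.2, 0.3]
gripper_width: 56.2
gripper_force: 0.0
```

>>> step_arm(
  linear=[
    [0, 0, 0],
    [0, 0, 0],
    [0, 0, 0],
    [0, 0, 0],
    [0, 0, 0],
    [0, 0, 0],
  ],
  turn=[0, 0, 0, 0, 0, 0],
  fingers=1,
  force=40,
)

```text
time_s: 3.82
ee_pos: [502.0, 187.9, 111.1]
ee_rot: [180.0, 0.0, 159.9]
force: [0.2, 0.5, 2.3]
gripper_width: 27.2
gripper_force: 40.0
```

>>> step_arm(
  linear=[
    [0, 0, -0.06],
    [0, 0, -0.15],
    [0, 0, -0.25],
    [0, 0, -0.37],
    [0, 0, -0.37],
    [-0.05, -0.1, -0.37],
    [-0.12, -0.25, -0.37],
    [-0.19, -0.4, -0.37],
    [-0.25, -0.55, -0.37],
    [-0.3, -0.65, -0.37],
    [-0.35, -0.75, -0.37],
    [-0.35, -0.75, -0.37],
    [-0.35, -0.75, -0.37],
    [-0.35, -0.75, -0.37],
  ],
  turn=[0, 0, 0, 0, 0, 0, 0, 0, 0, 0, 0, 0, 0, 0],
)

```text
time_s: 5.58
ee_pos: [522.8, -58.7, 221.3]
ee_rot: [180.0, -0.1, 160.0]
force: [0.1, -0.2, -2.1]
gripper_width: 27.5
gripper_force: 40.0
```

>>> step_arm(
  linear=[
    [-0.04, -0.1, 0],
    [-0.08, -0.2, 0],
    [-0.11, -0.28, 0],
    [-0.136, -0.346, 0],
    [-0.136, -0.346, 0],
    [-0.136, -0.346, 0],
    [-0.136, -0.346, 0],
    [-0.136, -0.346, 0],
  ],
  turn=[0, 0, 0, 0, 0, 0, 0, 0],
)

```text
time_s: 6.58
ee_pos: [525.9, -170.5, 222.0]
ee_rot: [180.0, 0.0, 160.0]
force: [-0.1, 0.7, -2.7]
gripper_width: 27.1
gripper_force: 40.0
```

```bash
python3 - <<'E'
from h import *
s=env.state();print(s['ee_pos'],s['gripper_width'],s['force'])
a=grab('side','s2')
k=cv2.resize(a['color'][70:190,150:300],None,fx=5,fy=5,interpolation=cv2.INTER_CUBIC);cv2.imwrite('pics/s2c.png',k)
p=np.array(s['ee_pos'])
for z in (-96+8,8-34,8): q=proj(a,p+[0,0,z]);print(z,((q-[150,70])*5+2))
for P in([521,-171.6,80],[530.7,-171.5,88]): print((proj(a,P)-[150,70])*5+2)
E
```

```text
[ 525.88117815 -170.47733475  222.03533461] 27.149719308236225 [-0.13223554  0.65780836 -2.72677544]
-88 [287.52485548 317.75802825]
-26 [277.24383744 221.72557037]
8 [271.29454758 165.48263665]
[303.45509063 392.0267488 ]
[286.11792745 384.97429571]
```

View pics/s2c.png

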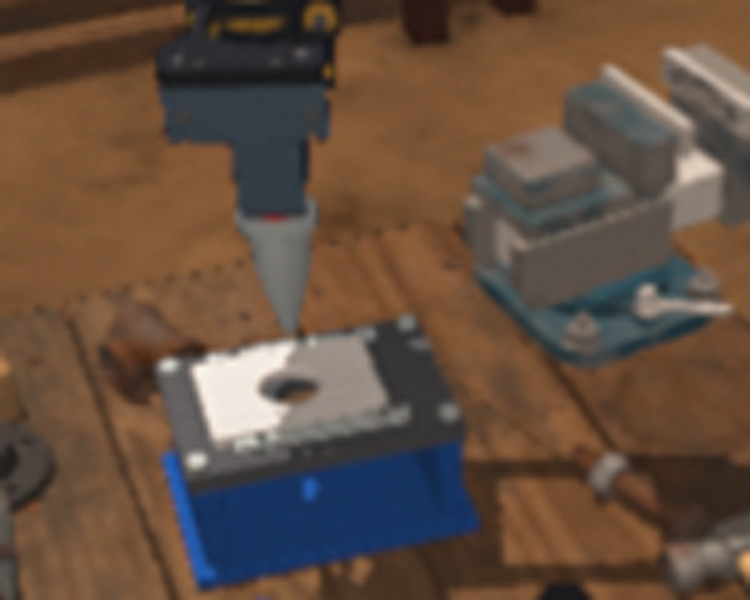

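The tip is at crop (289,332), matching the projection of the TCP axis, so the pin is straight in the grip. The tip is about 97 mm below the TCP. The plate hole is at (289,388). I'll lower it gently into the overlap of the two holes.

>>> step_arm(
  linear=[
    [0, 0, 0.05],
    [0, 0, 0.1],
    [0, 0, 0.12],
    [0, 0, 0.14],
    [0, 0, 0.16],
    [0, 0, 0.175],
    [0, 0, 0.19],
    [0, 0, 0.19],
    [0, 0, 0.19],
  ],
  turn=[0, 0, 0, 0, 0, 0, 0, 0, 0],
)

```text
time_s: 7.75
ee_pos: [526.0, -171.2, 165.1]
ee_rot: [180.0, 0.0, 159.9]
force: [-0.4, -0.5, -2.0]
gripper_width: 27.5
gripper_force: 40.0
```

```bash
python3 - <<'E'
from h import *
s=env.state();print(s['ee_pos'],s['force'])
a=grab('side','s3')
k=cv2.resize(a['color'][110:180,170:250],None,fx=8,fy=8,interpolation=cv2.INTER_CUBIC);cv2.imwrite('pics/s3c.png',k)
E
```

```text
[ 525.96789917 -171.16077866  165.12364295] [-0.44796335 -0.47426792 -1.95534868]
```

View pics/s3c.png

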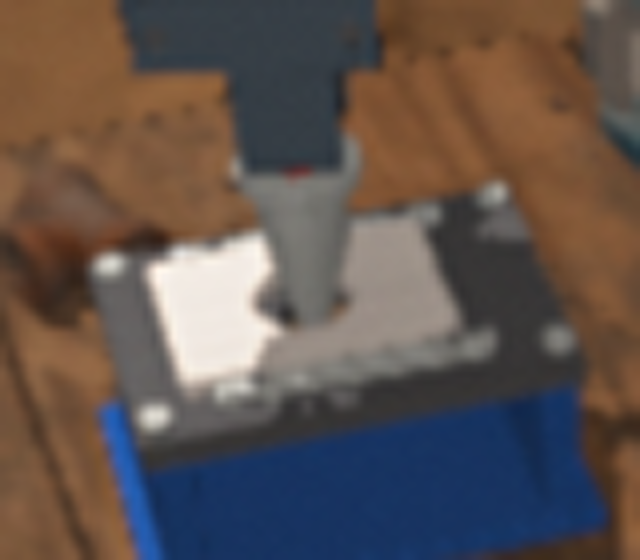

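The tip is inside the plate hole at crop (312,320), with no contact force. I'll shift toward the bed's hole while descending, and watch the forces.

>>> step_arm(
  linear=[
    [0.006, -0.001, 0.01],
    [0.012, -0.002, 0.02],
    [0.018, -0.003, 0.035],
    [0.022, -0.004, 0.05],
    [0.022, -0.004, 0.065],
    [0.022, -0.004, 0.065],
    [0.022, -0.004, 0.065],
  ],
  turn=[0, 0, 0, 0, 0, 0, 0],
)

```text
time_s: 8.68
ee_pos: [522.1, -170.7, 146.4]
ee_rot: [180.0, 0.4, 159.9]
force: [5.1, -1.1, 0.2]
gripper_width: 27.4
gripper_force: 40.0
```

>>> step_arm(
  linear=[
    [0, 0, 0.01],
    [0, 0, 0.02],
    [0, 0, 0.03],
    [0, 0, 0.04],
    [0, 0, 0.04],
    [0, 0, 0.04],
  ],
  turn=[0, 0, 0, 0, 0, 0],
)

```text
time_s: 9.43
ee_pos: [522.1, -170.6, 134.5]
ee_rot: [180.0, 0.4, 159.9]
force: [6.6, -0.6, 0.5]
gripper_width: 27.2
gripper_force: 40.0
```

>>> step_arm(
  linear=[
    [0, 0, 0.01],
    [0, 0, 0.02],
    [0, 0, 0.03],
    [0, 0, 0.04],
    [0, 0, 0.04],
    [0, 0, 0.04],
  ],
  turn=[0, 0, 0, 0, 0, 0],
)

```text
time_s: 10.18
ee_pos: [520.7, -170.4, 121.5]
ee_rot: [180.0, 0.2, 159.9]
force: [5.2, -1.6, -0.8]
gripper_width: 27.2
gripper_force: 40.0
```

Sliding in smoothly. I'll press until the collar seats.

>>> step_arm(
  linear=[
    [0, 0, 0.008],
    [0, 0, 0.016],
    [0, 0, 0.024],
    [0, 0, 0.028],
    [0, 0, 0.032],
    [0, 0, 0.032],
  ],
  turn=[0, 0, 0, 0, 0, 0],
)

```text
time_s: 10.92
ee_pos: [520.9, -170.5, 114.1]
ee_rot: [180.0, 0.3, 159.9]
force: [3.3, 0.3, 11.9]
gripper_width: 27.0
gripper_force: 40.0
```

>>> step_arm(
  linear=[
    [0, 0, 0.005],
    [0, 0, 0.01],
    [0, 0, 0.01],
    [0, 0, 0.01],
  ],
  turn=[0, 0, 0, 0],
)

```text
time_s: 11.42
ee_pos: [521.1, -170.6, 113.9]
ee_rot: [180.0, 0.4, 159.9]
force: [-1.0, 1.8, 28.6]
gripper_width: 27.3
gripper_force: 40.0
```

```bash
python3 - <<'E'
from h import *
s=env.state();print(s['ee_pos'],s['force'])
a=grab('side','s4')
k=cv2.resize(a['color'][110:180,170:250],None,fx=8,fy=8,interpolation=cv2.INTER_CUBIC);cv2.imwrite('pics/s4c.png',k)
E
```

```text
[ 521.07660536 -170.55808221  113.90581445] [-1.04114229  1.80893873 28.63434104]
```

View pics/s4c.png

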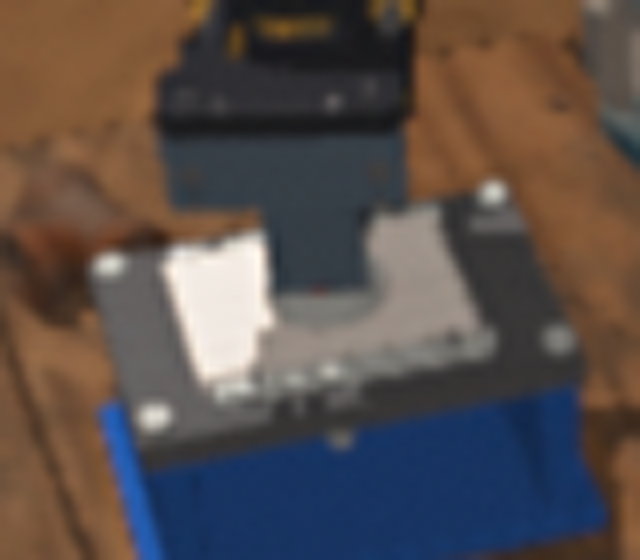

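The collar is flat on the plate at crop (320,305) and the tip shows under the bed at (340,435). The plate has moved right and the z travel has stopped at 28 N, so the pin is home. I'll ease the pressure, release and retreat.

>>> step_arm(
  linear=[
    [0, 0, -0.01],
    [0, 0, -0.011],
    [0, 0, -0.011],
  ],
  turn=[0, 0, 0],
)

```text
time_s: 11.85
ee_pos: [520.9, -170.5, 114.1]
ee_rot: [180.0, 0.3, 159.9]
force: [3.8, 0.6, 12.5]
gripper_width: 26.9
gripper_force: 40.0
```

>>> step_arm(
  linear=[
    [0, 0, 0],
    [0, 0, 0],
    [0, 0, 0],
    [0, 0, 0],
    [0, 0, 0],
    [0, 0, 0],
  ],
  turn=[0, 0, 0, 0, 0, 0],
  fingers=-0.4,
)

```text
time_s: 12.6
ee_pos: [519.2, -169.9, 112.1]
ee_rot: [180.0, -0.0, 159.9]
force: [-0.4, 0.8, -0.2]
gripper_width: 64.0
gripper_force: 0.0
```

>>> step_arm(
  linear=[
    [0, 0, -0.05],
    [0, 0, -0.12],
    [0, 0, -0.25],
    [0, 0, -0.4],
    [0, 0, -0.4],
    [0, 0.15, -0.4],
    [0, 0.3, -0.4],
    [0, 0.45, -0.4],
    [0, 0.45, -0.4],
    [0, 0.45, -0.4],
  ],
  turn=[0, 0, 0, 0, 0, 0, 0, 0, 0, 0],
)

```text
time_s: 13.85
ee_pos: [565.1, -43.4, 231.8]
ee_rot: [-180.0, -0.1, 159.9]
force: [-1.3, 0.1, -0.1]
gripper_width: 63.8
gripper_force: 0.0
```

```bash
python3 - <<'E'
from h import *
s=env.state();print(s['time_s'],s['ee_pos'],s['force'])
a=grab('side','s5');b=grab('top','t5')
k=np.hstack([cv2.resize(f['color'][y:y+80,x:x+80],None,fx=5,fy=5,interpolation=cv2.INTER_CUBIC) for f,x,y in((a,175,110),(b,315,125))]);cv2.imwrite('pics/s5c.png',k)
E
```

```text
13.85 [565.13816446 -43.43079091 231.84030195] [-1.29417127  0.10767082 -0.10356933]
```

View pics/s5c.png

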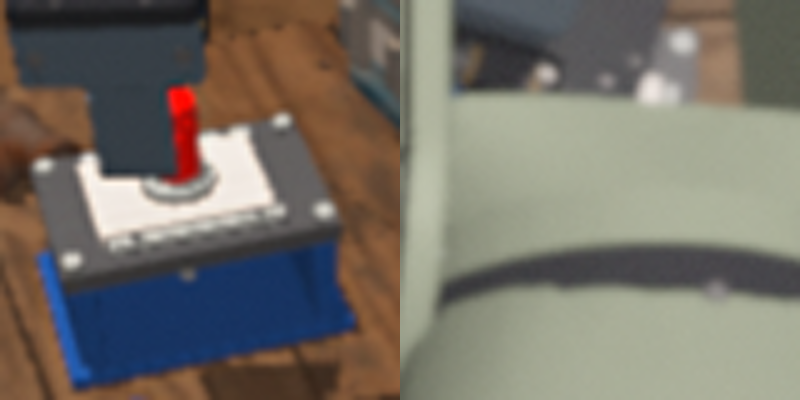

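The pin stands upright with its collar flat on the plate at crop (180,185), its tip visible below the bed at (188,273), and the gripper is well clear. Handing in.

```bash
python3 -c "
from h import *
print(env.job_done())"
```

```text
the job is handed in; nothing more can be done
None
```

The red tapered pin is pushed home through both holes with its collar seated on the slide plate and the gripper released, the black dowel was left in the rack, and the job is handed in at about 14 s (the verdict was not shown).

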